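Hold a bracket flush on a tilting fitting bed

ROBOT

A 6-joint arm with a two-finger parallel gripper is mounted at the origin on the work surface. World frame = base frame: x ahead of the robot, y to its left, z up, the work surface at z = 0. Lengths are in mm, angles in rad, forces in N, time in s.
With the tool pointing down it reaches from about 300 to 775 mm from the base axis. Payload 14.6 kg.
Tool frame: the origin (TCP) lies midway between the tips of the shut fingers; the grasp point (between the pads) lies 19 mm behind it; z points along the fingers, y is the line along which they close (so a half turn about z gives the same grasp; the last joint's range is limited). The gripper opens to 94 mm and grips with 3 to 60 N. Pads are 16 mm wide; open, the fingers measure 119 mm over their backs; the gripper's body (75 mm by 177 mm) begins 78 mm behind the grasp point.
Start: joints at [-1.377, 0.3, 1.521, -0, 1.321, -0.067], TCP at [141.813, -531.393, 205.446] pointing down, gripper open.
Joint ranges: [-3.03, 3.03], [-0.79, 2.21], [0.23, 2.52], [-1.04, 4.18], [0, 3.07], [-2.55, 2.55]. Speed limits (rad/s): [2.22, 2.22, 2.57, 3.14, 3.14, 3.14].

INTERFACE

Orientations are given as [roll, pitch, yaw] about the fixed x, y, z axes, in that order (R = Rz(yaw) Ry(pitch) Rx(roll)).
In Python, from cell import * gives the robot as it stands. The module is installed in compiled form; this text tells all that it offers.
- The arm moves only by the tool servo_tool, never from a script. Its argument "motion" is a list of rows, each an object of numbers: "wx", "wy", "wz": the turn, a rotation vector about the tool's x, y, z in units of 2 rad (1.0 is 2 rad); "dx", "dy", "dz": the shift along the tool's x, y, z in units of 10 cm (1.0 is 10 cm); "fingers": the closure, from -1 (fully open) to 1 (shut). In form: [{"wx": .., "wy": .., "wz": .., "dx": .., "dy": .., "dz": .., "fingers": ..}, ...]. A call has 1 to 10 rows; each row is the pose to reach, as a shift and turn from the pose commanded when the call began, along the tool's axes at that moment; what a row does not reach only later rows make up. A row lasts 1/10 s, in which the tool goes at most 50 mm and 8.59 degrees, less where a joint would pass 70% of its speed; a pose out of reach is approached as far as the arm can. A call with a number of a shift or a turn outside -1 to 1 is refused whole. A call with a gripper value outside its range is refused whole. The fingers move at their own pace and stop on an object; "newtons" is the grip in N (left out, the last holds). Time passes only in rows, so rows that repeat a pose let the fingers close. It gives the time, the measured TCP pose, the force, the opening and the grip force at its end, in the units of the state.
- read_state(): the state, without advancing time (a new reading comes with each control period).
- camera(name): name is "scene" or "top"; returns a dict with "image" (384x512x3 uint8, red, green, blue), "fx", "fy", "cx", "cy" (pixels), "R" (3x3) and "t" (3): a world point X has camera coordinates R X + t. Camera axes: x right, y down, z forward; pixel columns grow to the right and rows downward; lengths in mm; the calibration is good to about 2 mm. A picture is of the moment at which its call begins. There is no depth.
- sign_off(): hands the job in; it is judged then, once.
Trained networks look in a picture, given as the dict that the camera call returned (one of the last four; its "shot" number tells which), for a name from the list of things; names that differ only in an ending like _2 or _b are one class to them, and where a whole thing is asked for, a point or a joint stands for the part that bears it (a point fixed in the world has none). Each returns a list of dicts, best first, with "conf" (0 to 1); they miss things now and then, are a little off and sometimes report something else, mostly with a low value. They report only what shows in the picture. A call takes as long as a camera call. They do not tell look-alikes from the thing itself.
- spot_in(query, picture): "location" ([column, row] in pixels, amid what is visible of it).
- trace(query, picture): "pixels" (384x512 bool, what is visible of it) and "location" ([column, row] in pixels, amid what is visible of it).
The state is a dict: "clock": time; "joints": joint angles; "qd": joint speeds; "effort": joint torques, N m; "eef_pos": TCP position; "eef_rot": TCP orientation; "wrist_force": force on the tool from outside, world axes, zero at the start; "moment": the same for the moment, N m; "finger_gap": finger opening in mm; "finger_force": force on a finger pad.
Only numpy, scipy, OpenCV 4.12 (cv2) and the standard library are available. Lean on these libraries where they do the work, as an engineer would, in place of code of your own. Each camera call takes 0.05 s, during which the arm holds its last target. There are 200 camera calls.

TASK

The wooden tote of rivets is standing in front of the tilted fitting bed, where your hand has to go: first hang it by its hand bar on the hook of the hook stand and let go. Then pick up the steel T-shaped bracket by its rib and press its base flat on the sloping bed, in the middle and square with the bed, and keep holding it there with a light steady push so that I can bolt it from underneath: finish while still gripping and pressing it, do not let go. Do not push the bed out of its tilt, and leave the bowl, mallet and pliers where they are.

Things in the scene. Friction and masses are not known exactly. Their poses are not given: they have to be found in the camera images.
- tote: open wooden tote with brass rivets, tray 54 (x) x 140 (y) x 45 mm, about 0.26 kg, standing before the bed's low edge. Above it a rigid level steel hand bar along y, between end boards: 6 mm thick (x), underside 130 and top 140 mm above the origin, free length 128 mm; hook it at mid-bar, grip it about 38 mm beside the middle. Origin: centre of the underside, z up
- hook: dark steel hook stand fixed to the bench: foot radius 50 mm, post 16 mm thick, 215 mm high; level rod 8 mm thick at height 200 mm runs from the post along the stand's -x and turns up at its end (109 mm from the post's axis, top of the upturn at 226 mm). Origin: centre of the foot's underside, z up. The tote goes on over the free end, rod between bar and tray
- hook_seat (a point): top of the hook's rod, 62 mm from the post's axis, 204 mm above the bench: where the tote's bar should rest, lying across the rod. Its axes are those of the hook stand (rod along x)
- bracket: loose T-shaped steel bracket, about 0.32 kg: flat base 90 (x) x 80 (y) x 6 mm with an upright rib on it, in the middle, 60 mm long (along x), 10 mm thick (y), its top 46 mm above the underside. Origin: centre of the flat underside; z up through the rib. Lies on the bench, rib up
- bed: tilting aluminium bed, a plate 130 (x) x 120 (y) x 12 mm hinged along its low edge, which is towards the robot; leans 0.2 to 0.52 rad from level, held by clamp friction (stays put under 100 N pressed on its middle). Origin: on the hinge, middle of the low edge, plate's underside; x runs up the slope, y along the hinge, z normal to the face
- bed_mid (a point): middle of the bed's upper face; axes as the bed: x up the slope, z out of the face. The bracket's origin belongs here, its z along this z, its x along this x or its reverse; 20 mm of bed then shows in x and in y on each side. Thin steel arcs stand 63 mm to either side of the middle line and rise up to 40 mm above the face near its upper end
- bowl: terracotta bowl, 90 mm wide, 40 mm high, a bystander. Origin: centre of the underside
- mallet: hammer-shaped wooden mallet, 240 mm long, lying behind the fitting stand, a bystander. Origin: underside, on its handle line
- pliers: pliers with black grips, about 150 mm long, 16 mm high, lying, a bystander. Origin: under the pivot
There are look-alikes about, which are no part of the job. Of the things that look like the tote, the middle-sized one is meant.

How it is judged (in metres and radians):
On the way:
1. the tote hangs by its bar on the hook, let go and at rest, clear of the bench (contact force between tote and hook above 1 N and contact force between tote and the fingers below 0.1 N and height (world z) of tote above 0.05 m and distance between tote and hook below 0.16 m and angle between tote's own z axis and vertical below 0.35 rad and linear speed of tote below 0.08 m/s), for 0.3 s.
At the end, for the whole second after the job is handed in: Tote on the hook, untouched, over 50 mm up. Bracket gripped, rib outwards, pressed on the bed with 3 to 40 N, still, its base within 0.05 rad and 3 mm of the face, its origin within 15 mm of the bed's middle, square within 0.15 rad; bed shifted under 5 mm (contact force between tote and hook above 1 N and height (world z) of tote above 0.05 m and angle between tote's own z axis and vertical below 0.35 rad and contact force between tote and the arm below 0.1 N and contact force between tote and the fingers below 0.1 N and contact force between bracket and the fingers above 3 N and contact force between bracket and bed between 3 and 40 N and angle between the z axis of bracket and the z axis of bed_mid, either way round below 0.05 rad and angle between bracket's own z axis and vertical below 1 rad and angle between the x axis of bracket and the x axis of bed_mid, either way round below 0.15 rad and distance between bracket and bed_mid below 0.015 m and z of bracket in the frame of bed_mid below 0.003 m and distance of bed_mid from where it was at the start of the episode below 0.005 m and linear speed of bracket below 0.02 m/s); the arm keeps its last pose, push and grip.
It fails at once if a bystander (bowl, mallet, pliers) is moved by more than 30 mm (distance of any of bowl, mallet, pliers from where it was at the start of the episode above 0.03 m).
It fails at once if the bed is pushed out of its tilt (its middle shifts by more than 8 mm) (distance of bed_mid from where it was at the start of the episode above 0.008 m).
It also fails if it takes over 64 s, if anything falls off the work surface, if the arm or the gripper's body presses on something with over 40 N, if the wrist force passes 120 N, or if a joint passes its speed limit or range.

## Working session

There is one attempt and no reset: what is moved stays moved. The work goes in short steps, Python scripts to look and compute and a tool call to move; the robot and the scene stay as the last step left them, time stands still between calls to the robot, and variables do not carry over. Pictures are saved under pics/ and viewed, at most 13 in all, crops included, and the job is handed in when it is done.

Besides the shell and the picture viewer there is one more tool, called after "Emit:" by a JSON object that holds its "api" and its "payload", one argument or row to a line. servo_tool: Moves the arm, as the interface text tells. Its arguments: {"type":"object","properties":{"motion":{"type":"array","items":{"type":"object","properties":{"wx":{"type":"number"},"wy":{"type":"number"},"wz":{"type":"number"},"dx":{"type":"number"},"dy":{"type":"number"},"dz":{"type":"number"},"fingers":{"type":"number"}}}},"newtons":{"type":"number"}},"required":["motion"]}

```bash
mkdir -p pics; cat > h.py <<'E'
from cell import *
import numpy as np, cv2
E
python3 - <<'E'
from h import *
import pickle
print(read_state())
for n in ("scene","top"):
    c=camera(n); cv2.imwrite(f"pics/{n}0.png",cv2.resize(c["image"][:,:,::-1],(800,600),interpolation=cv2.INTER_CUBIC))
    print(n,c["fx"],c["cx"],c["cy"],np.round(c["R"],3).tolist(),np.round(c["t"],1))
    pickle.dump(c,open(n+"0.pkl","wb"))
    for q in ("tote","hook","bracket","bed","bowl","mallet","pliers"):
        print(q,[(np.round(d["location"]).astype(int).tolist(),round(float(d["conf"]),2),int(d["pixels"].sum())) for d in trace(q,c)])
E
```

```text
{'clock': 0.0, 'joints': array([-1.37656704e+00,  3.00481517e-01,  1.52157277e+00,  2.84426392e-06,
        1.32070492e+00, -6.66036938e-02]), 'qd': array([ 2.29630839e-06, -4.88134307e-04, -5.99699635e-04,  1.20079423e-03,
       -5.58277013e-04, -1.61040847e-03]), 'effort': array([-3.45092318e-03, -5.31810522e+01, -3.52736306e+01,  7.06806011e-02,
        2.43765773e-02, -9.82852157e-05]), 'eef_pos': array([ 141.78240967, -531.14082504,  204.88413306]), 'eef_rot': array([-3.14042886e+00, -8.03885930e-05,  2.60832231e-01]), 'wrist_force': array([0.33676714, 0.42692691, 1.23793751]), 'moment': array([0.03724216, 0.02149539, 0.02388994]), 'finger_force': 0.0, 'finger_gap': 93.76631506390852}
scene 397.0247012291622 254.49756224332486 190.0737014728443 [[-0.372, 0.928, 0.013], [0.673, 0.279, -0.685], [-0.639, -0.246, -0.729]] [ 172.2 -234.1 1677.2]
tote [([247, 208], 0.94, 1038), ([351, 172], 0.69, 1859), ([225, 169], 0.61, 550)]
hook []
bracket [([178, 205], 0.76, 461)]
bed [([243, 236], 0.95, 1117)]
bowl [([307, 306], 0.77, 729)]
mallet [([189, 273], 0.71, 789)]
pliers [([124, 231], 0.62, 211)]
top 426.6568832884716 257.18299887345984 195.64459383829188 [[-0.002, -1.0, -0.011], [-0.986, 0.004, -0.166], [0.166, 0.01, -0.986]] [   7.8  532.9 1145.6]
tote [([267, 212], 0.86, 1075), ([163, 126], 0.66, 715), ([316, 269], 0.62, 663), ([157, 325], 0.61, 3090), ([354, 201], 0.51, 824)]
hook [([144, 193], 0.57, 1191), ([251, 160], 0.48, 2208)]
bracket [([357, 199], 0.65, 875)]
bed [([249, 162], 0.88, 2166)]
bowl [([163, 125], 0.85, 689), ([383, 136], 0.21, 323)]
mallet [([290, 119], 0.83, 860)]
pliers [([388, 135], 0.58, 397)]
```

View pics/scene0.png

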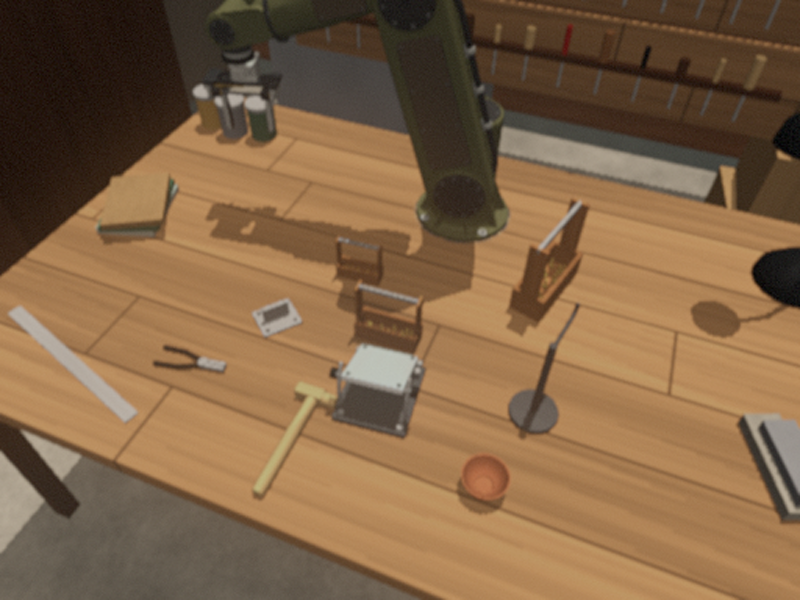

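View pics/top0.png

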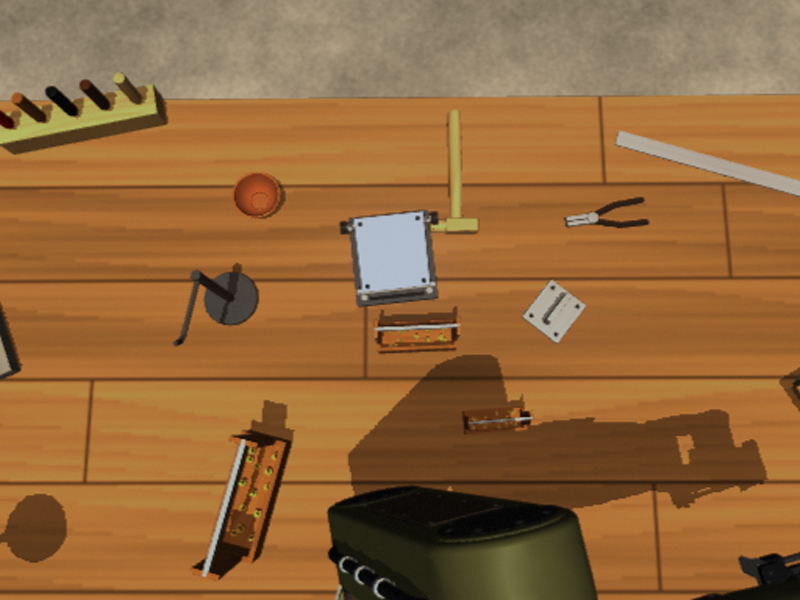

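```bash
python3 - <<'E'
import pickle,cv2,numpy as np
t=pickle.load(open("top0.pkl","rb"))["image"];s=pickle.load(open("scene0.pkl","rb"))["image"]
def crop(im,c0,r0,w,h,k):
    o=cv2.resize(im[r0:r0+h,c0:c0+w,::-1],(w*k,h*k),interpolation=cv2.INTER_CUBIC)
    for c in range(c0-c0%10+10,c0+w,10): cv2.putText(o,str(c),((c-c0)*k-8,8),0,.3,(0,0,255),1); cv2.line(o,((c-c0)*k,10),((c-c0)*k,14),(0,0,255))
    for r in range(r0-r0%10+10,r0+h,10): cv2.putText(o,str(r),(0,(r-r0)*k+4),0,.3,(0,0,255),1); cv2.line(o,(20,(r-r0)*k),(25,(r-r0)*k),(0,0,255))
    return o
# tote+bed and bracket (top): two panels; hook
A=np.zeros((600,800,3),np.uint8)
a=crop(t,214,130,80,100,5); A[:500,:400]=a
a=crop(t,330,172,50,50,5); A[:250,400:650]=a
a=crop(t,105,165,66,60,5); A[250:550,400:730]=a
cv2.imwrite("pics/ctop.png",A)
A=np.zeros((600,800,3),np.uint8)
a=crop(s,205,175,70,105,5); A[:525,:350]=a
a=crop(s,155,185,45,35,6); A[:210,360:630]=a
a=crop(s,318,188,60,90,4); A[220:580,360:600]=a
cv2.imwrite("pics/cscene.png",A)
E
```

```text
(no output)
```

View pics/ctop.png

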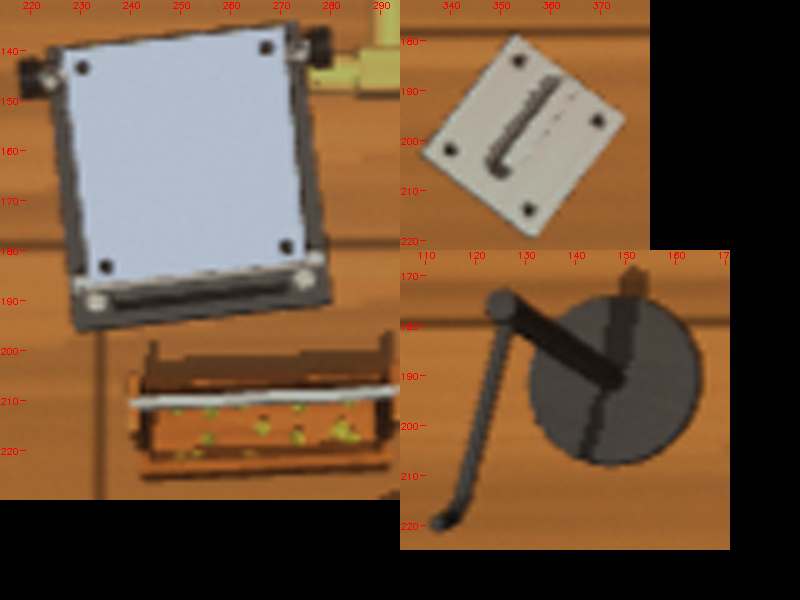

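View pics/cscene.png

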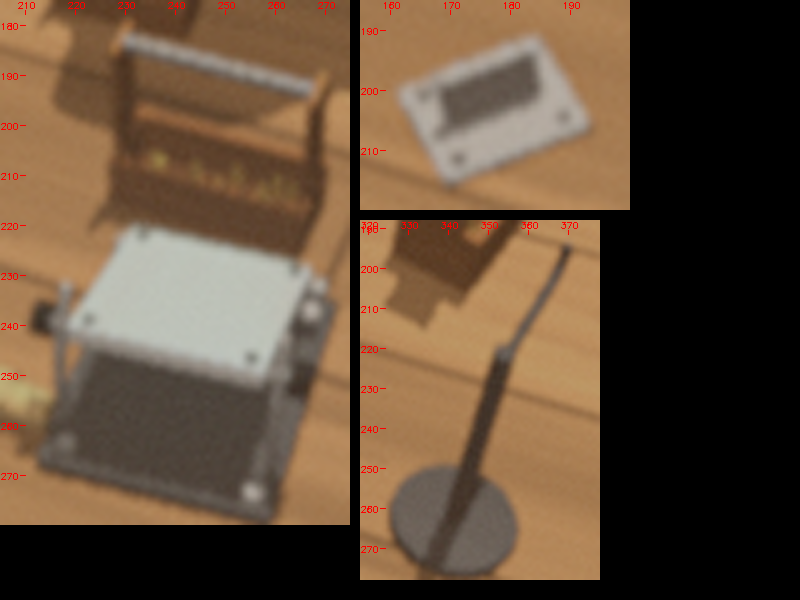

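```bash
cat >> h.py <<'E'
import pickle
from scipy.optimize import least_squares
from scipy.spatial.transform import Rotation as Ro
try: C={n:pickle.load(open(f"{n}0.pkl","rb")) for n in ("top","scene")}
except Exception: C={}
def proj(c,X):
    p=np.atleast_2d(X)@np.array(c["R"]).T+np.array(c["t"]); return p[:,:2]/p[:,2:]*[c["fx"],c["fy"]]+[c["cx"],c["cy"]]
def tf(p,X,tilt=0):
    return np.atleast_2d(X)@(Ro.from_euler("z",p[2])*Ro.from_euler("y",-tilt)).as_matrix().T+[p[0],p[1],0]
E
python3 - <<'E'
from h import *
def fit(name,model,obs,x0):
    f=lambda p:np.concatenate([(proj(C[c],model(p,np.array(X,float)))-np.array(u)).ravel() for c,(X,u) in obs.items()])
    r=least_squares(f,x0,loss="soft_l1"); print(name,np.round(r.x,3),"res",np.round(f(r.x),1)); return r.x
b=[[45,40,3],[45,-40,3],[-45,-40,3],[-45,40,3]]
# image top: up=+x, left=+y.
fit("bracket",tf,{"top":(b,[(353.2,179.2),(375.2,195.8),(357,219.6),(334.4,202.6)]),
 "scene":(b,[(161.3,200.5),(170,215.8),(193.7,206.3),(185,190.8)][:0] or [(170,215.8),(161.3,200.5),(185,190.8),(193.7,206.3)])},[450,-250,-.6])
h=[[0,0,4],[0,0,215],[-109,0,226]]
fit("hook",tf,{"top":(h,[(148,191.2),(125.4,176.2),(112.4,219.6)]),"scene":(h,[(341.5,263),(353.75,221),(370,195)])},[450,280,.2])
bar=[[0,67,137],[0,-67,137]]
fit("tote",tf,{"top":(bar,[(240,210.6),(293.6,208)]),"scene":(bar,[(267.6,193),(229.4,182.4)])},[400,0,0])
# bed p=x,y,yaw,z0,tilt
def bed(p,X): return tf(p[:3],X,p[4])+[0,0,p[3]]
B=[[130,60,12],[130,-60,12],[0,-60,12],[0,60,12]]
S=lambda x,y:(205+x/5,175+y/5)
x=fit("bed",bed,{"top":(B,[(224.4,139.6),(273.2,134.6),(275.4,182.4),(230.2,186.8)]),"scene":(B,[S(263,383),S(70,330),S(130,227),S(312,272)])},[470,0,0,60,.35])
print("mid",bed(x,[[65,0,12]]))
E
```

```text
bracket [ 528.311 -271.833   -0.676] res [-1.1 -0.4 -0.7 -0.1 -1.1  0.5 -0.9  0.2 -1.6 -1.  -1.1 -0.9 -1.2 -0.1
 -1.1 -1. ]
hook [ 551.729  323.23  -140.781] res [ -0.    0.8  -0.5   0.5 -12.1 -80.3  -1.6  -1.1  -0.8  -1.6  -0.2  54.5]
tote [ 4.81804e+02 -1.78630e+01  4.00000e-02] res [ 0.1 -0.1 -1.1  0.2 -0.1 -0.3 -1.1 -0.1]
bed [ 4.85216e+02  2.91400e+00  1.21000e-01  5.72620e+01 -3.38000e-01] res [  7.9  32.8   0.6  32.7   4.7  24.9   6.1  26.    3.3  -5.6   5.7  -3.2
   4.4 -19.1   3.  -20.7]
mid [[550.04574587  10.76681763  47.04454313]]
```

```bash
python3 - <<'E'
from h import *
def fit(name,model,obs,x0s):
    f=lambda p:np.concatenate([(proj(C[c],model(p,np.array(X,float)))-np.array(u)+.4).ravel() for c,(X,u) in obs.items()])
    r=min((least_squares(f,x0,loss="soft_l1",x_scale=s) for x0 in x0s for s in [[50,50,.3,50,.3][:len(x0)]]),key=lambda r:r.cost); print(name,np.round(r.x,3),"res",np.round(f(r.x),1)); return r.x
h=[[0,0,4],[0,0,215],[-109,0,226]]
fit("hook",tf,{"top":(h,[(148,191.2),(125.4,176.2),(112.4,219.6)]),"scene":(h,[(341.5,263),(353.75,221),(370,195)])},[[550,280,a] for a in(-1,-.5,0,.5,1)])
h[2]=[-109,0,200]
def bed(p,X): return tf(p[:3],X,p[4])+[0,0,p[3]]
B=[[130,60,12],[130,-60,12],[0,-60,12],[0,60,12]]
S=lambda x,y:(205+x/5,175+y/5)
x=fit("bed",bed,{"top":(B,[(224.4,139.6),(273.2,134.6),(275.4,182.4),(230.2,186.8)]),"scene":(B,[S(263,383),S(70,330),S(130,227),S(312,272)])},[[x0,0,a,z,.35] for x0 in(500,550) for a in(-.2,0,.2) for z in (10,60)])
print("mid",bed(x,[[65,0,12]]))
for n,X in [("bar",[[481.8,-17.9,137],[481.8,50,137]]),("tray",tf([481.8,-17.9,.04],[[-27,70,45],[-27,-70,45]]))]: print(n,proj(C["top"],X),proj(C["scene"],X))
# bystanders on bench from top centre
c=C["top"]
for n,u in [("bowl",(163,125)),("mallethead",(296,144)),("malletend",(291,71)),("pliers",(388,135))]:
    R=np.array(c["R"]);d=R.T@[(u[0]-c["cx"])/c["fx"],(u[1]-c["cy"])/c["fy"],1];o=-R.T@np.array(c["t"]);print(n,np.round(o+d*((10-o[2])/d[2])))
print("cam",o)
E
```

```text
hook [ 5.54752e+02  3.24642e+02 -2.00000e-01] res [-0.1  0.1 -0.6 -0.3 -0.5 -0.1 -1.   0.3 -0.2 -0.2 -0.3 -1.2]
bed [5.67393e+02 2.04860e+01 1.02000e-01 4.87030e+01 3.72000e-01] res [ 1.1 -0.  -3.6  0.4 -1.3 -0.3  0.7 -0.1 -0.2 -0.6 -1.   0.4  0.5  0.2
  0.1 -0.4]
mid [[623.27693545  26.22490636  83.53150204]]
bar [[266.30390621 209.33728426]
 [239.74134822 209.4265146 ]] [[247.7028434  187.44708975]
 [267.51699916 193.39481501]]
tray [[241.04013105 224.59544274]
 [291.7733969  222.41769038]] [[269.87956696 205.95117827]
 [231.40829869 195.40573151]]
bowl [752. 285.  10.]
mallethead [ 692. -107.   10.]
malletend [920. -96.  10.]
pliers [ 718. -377.   10.]
cam [ 335.81034074   -5.82970665 1218.0452536 ]
```

```bash
cat >> h.py <<'E'
import json,os
def load():
    if not os.path.exists("cmd.json"): return np.array([141.813,-531.393,205.446]),Ro.from_euler("xyz",[np.pi,0,0.261])
    d=json.load(open("cmd.json")); return np.array(d[0]),Ro.from_quat(d[1])
def plan(wps,dec=2):
    """wps: list of (pos, rpy); prints one line per servo call"""
    p,R=load()
    for pos,rpy in wps:
        T=Ro.from_euler("xyz",rpy); pos=np.array(pos,float)
        d=R.inv().apply(pos-p); n=max(1,int(np.ceil(np.abs(d).max()/99.9)))
        pts=np.linspace(p,pos,n+1)[1:]
        Rv=(R.inv()*T).as_rotvec()
        for i in range(n):
            Ti=R*Ro.from_rotvec((R.inv()*T).as_rotvec()/(n-i))
            d=np.round(R.inv().apply(pts[i]-p)/100,dec+1); w=np.round((R.inv()*Ti).as_rotvec()/2,3)
            rows=max(np.linalg.norm(d)*2,np.degrees(np.linalg.norm(w)*2)/8.59)
            print("d",d,"w",w,"rows",round(rows,1))
            p=p+R.apply(d*100); R=R*Ro.from_rotvec(w*2)
    print("end",np.round(p,1),np.round(R.as_euler("xyz"),3))
    json.dump([p.tolist(),R.as_quat().tolist()],open("cmd.json","w"))
E
python3 - <<'E'
from h import *
S=lambda x,y:(205+x/5-.4,175+y/5-.4); T=lambda x,y:(214+x/5-.4,130+y/5-.4)
def bed(p,X): return tf(p[:3],X,p[4])+[0,0,p[3]]
def f(p):
    a,b=p[5:]; B=np.array([[65+a,b,12],[65+a,-b,12],[65-a,-b,12],[65-a,b,12]]);K=np.array([[130,60,12],[130,-60,12],[0,-60,12],[0,60,12]])
    r=lambda c,X,u:(proj(C[c],bed(p,X))-u).ravel()
    return np.concatenate([r("top",B,[T(82,68),T(266,47),T(286,246),T(106,266)]),r("scene",B,[S(251,357),S(88,320),S(143,233),S(295,268)]),
      r("top",K[2:],[T(306,262),T(81,284)]),r("scene",K,[S(263,383),S(70,330),S(130,227),S(312,272)])])
r=least_squares(f,[567,20,.1,49,.37,50,48],x_scale=[50,50,.3,50,.3,10,10],loss="soft_l1");print(np.round(r.x,3),np.round(f(r.x),1),bed(r.x,[[65,0,12]]))
y=1.61;P=[-3.1416,0,y]
plan([([483.3,-55.9,175],P),([483.3,-55.9,116],P)])
E
```

```text
[5.65971e+02 1.91910e+01 1.06000e-01 4.97270e+01 3.78000e-01 5.47260e+01
 5.00520e+01] [-0.5 -0.  -0.5  0.2 -0.6  0.  -0.6 -0.  -0.2  1.  -0.3  0.5 -0.3  0.6
 -0.5  0.6 -0.6  0.1  1.2  0.4 -0.2 -1.6 -1.  -0.5  0.3 -0.4 -0.1 -1.1] [[621.62213417  25.13985584  84.89244835]]
d [ 0.905 -0.743  0.061] w [-0.     0.    -0.135] rows 2.3
d [ 1.071 -0.474  0.061] w [-0.     0.    -0.135] rows 2.3
d [ 1.158 -0.171  0.061] w [-0.     0.    -0.135] rows 2.3
d [1.162 0.143 0.061] w [-0.     0.    -0.135] rows 2.3
d [1.081 0.449 0.06 ] w [-0.     0.    -0.134] rows 2.3
d [ 0.   -0.    0.59] w [-0.  0. -0.] rows 1.2
end [483.3 -55.9 116. ] [3.142 0.    1.609]
```

Candidates for the tote, in the top view: (267,212) mid-sized, in front of the bed; (316,269) small; (157,325) large. By the description I choose (267,212), and the close crop confirms it: rivets inside, steel bar from (240,210) to (293,208). The bed's corners are at (226,140), (270,135), (275,182) and (230,187). The bracket's plate is centred at about (355,199). The hook's foot is at (148,191), with the rod tip at (112,220).

```bash
rm cmd.json; sed -i 's/np.abs(d).max()\/99.9/np.linalg.norm(d)\/99/' h.py
python3 - <<'E'
from h import *
P=[-3.1416,0,1.61]
plan([([483.3,-55.9,175],P)])
E
```

```text
d [ 0.754 -0.619  0.051] w [-0.     0.    -0.112] rows 2.0
d [ 0.873 -0.435  0.05 ] w [-0.     0.    -0.112] rows 2.0
d [ 0.948 -0.231  0.051] w [-0.     0.    -0.113] rows 2.0
d [ 0.976 -0.013  0.051] w [-0.     0.    -0.112] rows 2.0
d [0.954 0.204 0.051] w [-0.     0.    -0.113] rows 2.0
d [0.884 0.413 0.05 ] w [-0.     0.    -0.112] rows 2.0
end [483.3 -55.9 175. ] [3.142 0.    1.609]
```

Emit:
{"api": "servo_tool", "payload": {
  "motion": [
    {"dx": 0.754,"dy": -0.619,"dz": 0.051,"wz": -0.112,"fingers": -1},
    {"dx": 0.754,"dy": -0.619,"dz": 0.051,"wz": -0.112,"fingers": -1},
    {"dx": 0.754,"dy": -0.619,"dz": 0.051,"wz": -0.112,"fingers": -1},
    {"dx": 0.754,"dy": -0.619,"dz": 0.051,"wz": -0.112,"fingers": -1}
  ]
}}

```text
schema error: expected keys wx, wy, wz, dx, dy, dz, fingers
```

Emit:
{"api": "servo_tool", "payload": {
  "motion": [
    {"dx": 0.873,"dy": -0.435,"dz": 0.05,"wz": -0.112,"fingers": -1},
    {"dx": 0.873,"dy": -0.435,"dz": 0.05,"wz": -0.112,"fingers": -1},
    {"dx": 0.873,"dy": -0.435,"dz": 0.05,"wz": -0.112,"fingers": -1},
    {"dx": 0.873,"dy": -0.435,"dz": 0.05,"wz": -0.112,"fingers": -1}
  ]
}}

```text
schema error: expected keys wx, wy, wz, dx, dy, dz, fingers
```

Emit:
{"api": "servo_tool", "payload": {
  "motion": [
    {"dx": 0.948,"dy": -0.231,"dz": 0.051,"wz": -0.113,"fingers": -1},
    {"dx": 0.948,"dy": -0.231,"dz": 0.051,"wz": -0.113,"fingers": -1},
    {"dx": 0.948,"dy": -0.231,"dz": 0.051,"wz": -0.113,"fingers": -1},
    {"dx": 0.948,"dy": -0.231,"dz": 0.051,"wz": -0.113,"fingers": -1}
  ]
}}

```text
schema error: expected keys wx, wy, wz, dx, dy, dz, fingers
```

Emit:
{"api": "servo_tool", "payload": {
  "motion": [
    {"dx": 0.976,"dy": -0.013,"dz": 0.051,"wz": -0.112,"fingers": -1},
    {"dx": 0.976,"dy": -0.013,"dz": 0.051,"wz": -0.112,"fingers": -1},
    {"dx": 0.976,"dy": -0.013,"dz": 0.051,"wz": -0.112,"fingers": -1},
    {"dx": 0.976,"dy": -0.013,"dz": 0.051,"wz": -0.112,"fingers": -1}
  ]
}}

```text
schema error: expected keys wx, wy, wz, dx, dy, dz, fingers
```

Emit:
{"api": "servo_tool", "payload": {
  "motion": [
    {"dx": 0.954,"dy": 0.204,"dz": 0.051,"wz": -0.113,"fingers": -1},
    {"dx": 0.954,"dy": 0.204,"dz": 0.051,"wz": -0.113,"fingers": -1},
    {"dx": 0.954,"dy": 0.204,"dz": 0.051,"wz": -0.113,"fingers": -1},
    {"dx": 0.954,"dy": 0.204,"dz": 0.051,"wz": -0.113,"fingers": -1}
  ]
}}

```text
schema error: expected keys wx, wy, wz, dx, dy, dz, fingers
```

Emit:
{"api": "servo_tool", "payload": {
  "motion": [
    {"dx": 0.884,"dy": 0.413,"dz": 0.05,"wz": -0.112,"fingers": -1},
    {"dx": 0.884,"dy": 0.413,"dz": 0.05,"wz": -0.112,"fingers": -1},
    {"dx": 0.884,"dy": 0.413,"dz": 0.05,"wz": -0.112,"fingers": -1},
    {"dx": 0.884,"dy": 0.413,"dz": 0.05,"wz": -0.112,"fingers": -1}
  ]
}}

```text
schema error: expected keys wx, wy, wz, dx, dy, dz, fingers
```

The calls were refused because every key must be given, so nothing has moved. I'm sending them again with all keys.

Emit:
{"api": "servo_tool", "payload": {
  "motion": [
    {"wx": 0,"wy": 0,"wz": -0.112,"dx": 0.754,"dy": -0.619,"dz": 0.051,"fingers": -1},
    {"wx": 0,"wy": 0,"wz": -0.112,"dx": 0.754,"dy": -0.619,"dz": 0.051,"fingers": -1},
    {"wx": 0,"wy": 0,"wz": -0.112,"dx": 0.754,"dy": -0.619,"dz": 0.051,"fingers": -1},
    {"wx": 0,"wy": 0,"wz": -0.112,"dx": 0.754,"dy": -0.619,"dz": 0.051,"fingers": -1}
  ]
}}

```text
clock: 1.2
eef_pos: [199.1, -452.0, 200.8]
eef_rot: [3.141, 0.0, 0.486]
wrist_force: [-1.1, -0.2, 0.1]
finger_gap: 94.2
finger_force: 0.0
```

Emit:
{"api": "servo_tool", "payload": {
  "motion": [
    {"wx": 0,"wy": 0,"wz": -0.112,"dx": 0.873,"dy": -0.435,"dz": 0.05,"fingers": -1},
    {"wx": 0,"wy": 0,"wz": -0.112,"dx": 0.873,"dy": -0.435,"dz": 0.05,"fingers": -1},
    {"wx": 0,"wy": 0,"wz": -0.112,"dx": 0.873,"dy": -0.435,"dz": 0.05,"fingers": -1},
    {"wx": 0,"wy": 0,"wz": -0.112,"dx": 0.873,"dy": -0.435,"dz": 0.05,"fingers": -1}
  ]
}}

```text
clock: 1.6
eef_pos: [255.7, -373.6, 195.6]
eef_rot: [3.141, 0.0, 0.708]
wrist_force: [-0.5, -1.2, 0.1]
finger_gap: 94.0
finger_force: 0.0
```

Emit:
{"api": "servo_tool", "payload": {
  "motion": [
    {"wx": 0,"wy": 0,"wz": -0.113,"dx": 0.948,"dy": -0.231,"dz": 0.051,"fingers": -1},
    {"wx": 0,"wy": 0,"wz": -0.113,"dx": 0.948,"dy": -0.231,"dz": 0.051,"fingers": -1},
    {"wx": 0,"wy": 0,"wz": -0.113,"dx": 0.948,"dy": -0.231,"dz": 0.051,"fingers": -1},
    {"wx": 0,"wy": 0,"wz": -0.113,"dx": 0.948,"dy": -0.231,"dz": 0.051,"fingers": -1}
  ]
}}

```text
clock: 2.0
eef_pos: [312.6, -294.7, 190.4]
eef_rot: [3.141, 0.0, 0.934]
wrist_force: [-0.3, -0.5, -0.1]
finger_gap: 94.0
finger_force: 0.0
```

Emit:
{"api": "servo_tool", "payload": {
  "motion": [
    {"wx": 0,"wy": 0,"wz": -0.112,"dx": 0.976,"dy": -0.013,"dz": 0.051,"fingers": -1},
    {"wx": 0,"wy": 0,"wz": -0.112,"dx": 0.976,"dy": -0.013,"dz": 0.051,"fingers": -1},
    {"wx": 0,"wy": 0,"wz": -0.112,"dx": 0.976,"dy": -0.013,"dz": 0.051,"fingers": -1},
    {"wx": 0,"wy": 0,"wz": -0.112,"dx": 0.976,"dy": -0.013,"dz": 0.051,"fingers": -1}
  ]
}}

```text
clock: 2.4
eef_pos: [369.4, -215.6, 185.1]
eef_rot: [-3.141, 0.0, 1.157]
wrist_force: [-0.5, -0.3, -0.5]
finger_gap: 94.0
finger_force: 0.0
```

Emit:
{"api": "servo_tool", "payload": {
  "motion": [
    {"wx": 0,"wy": 0,"wz": -0.113,"dx": 0.954,"dy": 0.204,"dz": 0.051,"fingers": -1},
    {"wx": 0,"wy": 0,"wz": -0.113,"dx": 0.954,"dy": 0.204,"dz": 0.051,"fingers": -1},
    {"wx": 0,"wy": 0,"wz": -0.113,"dx": 0.954,"dy": 0.204,"dz": 0.051,"fingers": -1},
    {"wx": 0,"wy": 0,"wz": -0.113,"dx": 0.954,"dy": 0.204,"dz": 0.051,"fingers": -1}
  ]
}}

```text
clock: 2.8
eef_pos: [426.2, -136.6, 179.9]
eef_rot: [-3.141, 0.0, 1.382]
wrist_force: [-0.5, -0.6, -0.2]
finger_gap: 93.9
finger_force: 0.0
```

Emit:
{"api": "servo_tool", "payload": {
  "motion": [
    {"wx": 0,"wy": 0,"wz": -0.112,"dx": 0.884,"dy": 0.413,"dz": 0.05,"fingers": -1},
    {"wx": 0,"wy": 0,"wz": -0.112,"dx": 0.884,"dy": 0.413,"dz": 0.05,"fingers": -1},
    {"wx": 0,"wy": 0,"wz": -0.112,"dx": 0.884,"dy": 0.413,"dz": 0.05,"fingers": -1},
    {"wx": 0,"wy": 0,"wz": -0.112,"dx": 0.884,"dy": 0.413,"dz": 0.05,"fingers": -1},
    {"wx": 0,"wy": 0,"wz": -0.112,"dx": 0.884,"dy": 0.413,"dz": 0.05,"fingers": -1}
  ]
}}

```text
clock: 3.3
eef_pos: [482.8, -58.0, 175.2]
eef_rot: [-3.141, 0.0, 1.605]
wrist_force: [0.0, 1.0, 0.2]
finger_gap: 94.1
finger_force: 0.0
```

Emit:
{"api": "servo_tool", "payload": {
  "motion": [
    {"wx": 0,"wy": 0,"wz": 0,"dx": 0,"dy": 0,"dz": 0.3,"fingers": -1},
    {"wx": 0,"wy": 0,"wz": 0,"dx": 0,"dy": 0,"dz": 0.59,"fingers": -1},
    {"wx": 0,"wy": 0,"wz": 0,"dx": 0,"dy": 0,"dz": 0.59,"fingers": -1},
    {"wx": 0,"wy": 0,"wz": 0,"dx": 0,"dy": 0,"dz": 0.59,"fingers": 1},
    {"wx": 0,"wy": 0,"wz": 0,"dx": 0,"dy": 0,"dz": 0.59,"fingers": 1},
    {"wx": 0,"wy": 0,"wz": 0,"dx": 0,"dy": 0,"dz": 0.59,"fingers": 1},
    {"wx": 0,"wy": 0,"wz": 0,"dx": 0,"dy": 0,"dz": 0.59,"fingers": 1},
    {"wx": 0,"wy": 0,"wz": 0,"dx": 0,"dy": 0,"dz": 0.59,"fingers": 1},
    {"wx": 0,"wy": 0,"wz": 0,"dx": 0,"dy": 0,"dz": 0.59,"fingers": 1},
    {"wx": 0,"wy": 0,"wz": 0,"dx": 0,"dy": 0,"dz": 0.59,"fingers": 1}
  ],
  "newtons": 50
}}

```text
clock: 4.3
eef_pos: [483.4, -55.9, 116.1]
eef_rot: [3.142, 0.0, 1.609]
wrist_force: [0.4, 0.4, 0.4]
finger_gap: 41.6
finger_force: 0.0
```

```bash
python3 - <<'E'
from h import *
s=read_state();print(s["clock"],s["finger_gap"],s["finger_force"],s["eef_pos"])
P=[-3.1416,0,1.609];Q=[-3.1416,0,1.37]
p,R=load();json.dump([[483.3,-55.9,116],R.as_quat().tolist()],open("cmd.json","w"))
plan([([483.3,-55.9,232],P),([393.4,60,232],P),([393.4,318.6,232],Q)])
E
```

```text
4.3 41.63179866069135 0.0 [483.38450849 -55.9012806  116.11511683]
d [-0.    0.   -0.58] w [-0.  0. -0.] rows 1.2
d [-0.    0.   -0.58] w [-0.  0. -0.] rows 1.2
d [ 0.596 -0.427 -0.   ] w [-0.  0. -0.] rows 1.5
d [ 0.596 -0.427 -0.   ] w [-0.  0. -0.] rows 1.5
d [ 0.862  0.033 -0.   ] w [-0.   -0.    0.04] rows 1.7
d [ 0.861 -0.036 -0.   ] w [-0.   -0.    0.04] rows 1.7
d [ 0.856 -0.105 -0.   ] w [-0.    -0.     0.039] rows 1.7
end [393.4 318.6 232. ] [3.142 0.    1.371]
```

Emit:
{"api": "servo_tool", "payload": {
  "motion": [
    {"wx": 0,"wy": 0,"wz": 0,"dx": 0,"dy": 0,"dz": 0,"fingers": 1},
    {"wx": 0,"wy": 0,"wz": 0,"dx": 0,"dy": 0,"dz": 0,"fingers": 1},
    {"wx": 0,"wy": 0,"wz": 0,"dx": 0,"dy": 0,"dz": 0,"fingers": 1},
    {"wx": 0,"wy": 0,"wz": 0,"dx": 0,"dy": 0,"dz": 0,"fingers": 1},
    {"wx": 0,"wy": 0,"wz": 0,"dx": 0,"dy": 0,"dz": 0,"fingers": 1},
    {"wx": 0,"wy": 0,"wz": 0,"dx": 0,"dy": 0,"dz": 0,"fingers": 1},
    {"wx": 0,"wy": 0,"wz": 0,"dx": 0,"dy": 0,"dz": 0,"fingers": 1}
  ]
}}

```text
clock: 5.0
eef_pos: [483.3, -56.0, 116.0]
eef_rot: [-3.141, -0.0, 1.609]
wrist_force: [0.0, -0.0, -0.2]
finger_gap: 5.3
finger_force: 50.0
```

Emit:
{"api": "servo_tool", "payload": {
  "motion": [
    {"wx": 0,"wy": 0,"wz": 0,"dx": 0,"dy": 0,"dz": -0.15,"fingers": 1},
    {"wx": 0,"wy": 0,"wz": 0,"dx": 0,"dy": 0,"dz": -0.35,"fingers": 1},
    {"wx": 0,"wy": 0,"wz": 0,"dx": 0,"dy": 0,"dz": -0.58,"fingers": 1},
    {"wx": 0,"wy": 0,"wz": 0,"dx": 0,"dy": 0,"dz": -0.58,"fingers": 1}
  ]
}}

```text
clock: 5.4
eef_pos: [484.4, -56.1, 176.2]
eef_rot: [3.138, 0.001, 1.609]
wrist_force: [0.8, -0.1, -3.0]
finger_gap: 5.3
finger_force: 50.0
```

Emit:
{"api": "servo_tool", "payload": {
  "motion": [
    {"wx": 0,"wy": 0,"wz": 0,"dx": 0,"dy": 0,"dz": -0.3,"fingers": 1},
    {"wx": 0,"wy": 0,"wz": 0,"dx": 0,"dy": 0,"dz": -0.58,"fingers": 1},
    {"wx": 0,"wy": 0,"wz": 0,"dx": 0,"dy": 0,"dz": -0.58,"fingers": 1}
  ]
}}

```text
clock: 5.7
eef_pos: [484.4, -56.1, 233.9]
eef_rot: [3.137, 0.001, 1.609]
wrist_force: [0.8, 0.0, -2.8]
finger_gap: 5.3
finger_force: 50.0
```

Emit:
{"api": "servo_tool", "payload": {
  "motion": [
    {"wx": 0,"wy": 0,"wz": 0,"dx": 0.2,"dy": -0.14,"dz": 0,"fingers": 1},
    {"wx": 0,"wy": 0,"wz": 0,"dx": 0.4,"dy": -0.28,"dz": 0,"fingers": 1},
    {"wx": 0,"wy": 0,"wz": 0,"dx": 0.596,"dy": -0.427,"dz": 0,"fingers": 1}
  ]
}}

```text
clock: 6.0
eef_pos: [437.3, 2.6, 229.7]
eef_rot: [-3.139, -0.0, 1.608]
wrist_force: [-0.3, 0.3, -2.1]
finger_gap: 5.3
finger_force: 50.0
```

Emit:
{"api": "servo_tool", "payload": {
  "motion": [
    {"wx": 0,"wy": 0,"wz": 0,"dx": 0.2,"dy": -0.14,"dz": 0,"fingers": 1},
    {"wx": 0,"wy": 0,"wz": 0,"dx": 0.4,"dy": -0.28,"dz": 0,"fingers": 1},
    {"wx": 0,"wy": 0,"wz": 0,"dx": 0.596,"dy": -0.427,"dz": 0,"fingers": 1}
  ]
}}

```text
clock: 6.3
eef_pos: [392.3, 60.5, 229.9]
eef_rot: [-3.139, 0.0, 1.609]
wrist_force: [0.9, 0.5, -2.7]
finger_gap: 5.2
finger_force: 50.0
```

Emit:
{"api": "servo_tool", "payload": {
  "motion": [
    {"wx": 0,"wy": 0,"wz": 0.013,"dx": 0.287,"dy": 0.011,"dz": 0,"fingers": 1},
    {"wx": 0,"wy": 0,"wz": 0.027,"dx": 0.575,"dy": 0.022,"dz": 0,"fingers": 1},
    {"wx": 0,"wy": 0,"wz": 0.04,"dx": 0.862,"dy": 0.033,"dz": 0,"fingers": 1}
  ]
}}

```text
clock: 6.6
eef_pos: [392.8, 147.2, 230.0]
eef_rot: [-3.14, 0.001, 1.527]
wrist_force: [1.2, -0.2, -3.4]
finger_gap: 5.2
finger_force: 50.0
```

Emit:
{"api": "servo_tool", "payload": {
  "motion": [
    {"wx": 0,"wy": 0,"wz": 0.013,"dx": 0.287,"dy": -0.012,"dz": 0,"fingers": 1},
    {"wx": 0,"wy": 0,"wz": 0.027,"dx": 0.575,"dy": -0.024,"dz": 0,"fingers": 1},
    {"wx": 0,"wy": 0,"wz": 0.04,"dx": 0.861,"dy": -0.036,"dz": 0,"fingers": 1}
  ]
}}

```text
clock: 6.9
eef_pos: [392.9, 233.4, 229.8]
eef_rot: [-3.14, 0.001, 1.448]
wrist_force: [-0.1, -0.5, -2.5]
finger_gap: 5.3
finger_force: 50.0
```

Emit:
{"api": "servo_tool", "payload": {
  "motion": [
    {"wx": 0,"wy": 0,"wz": 0.013,"dx": 0.287,"dy": -0.035,"dz": 0,"fingers": 1},
    {"wx": 0,"wy": 0,"wz": 0.026,"dx": 0.575,"dy": -0.07,"dz": 0,"fingers": 1},
    {"wx": 0,"wy": 0,"wz": 0.039,"dx": 0.78,"dy": -0.096,"dz": 0,"fingers": 1},
    {"wx": 0,"wy": 0,"wz": 0.039,"dx": 0.856,"dy": -0.105,"dz": 0,"fingers": 1},
    {"wx": 0,"wy": 0,"wz": 0.039,"dx": 0.856,"dy": -0.105,"dz": 0,"fingers": 1}
  ]
}}

```text
clock: 7.4
eef_pos: [393.1, 318.7, 230.3]
eef_rot: [-3.14, 0.002, 1.373]
wrist_force: [-0.1, -0.3, -3.4]
finger_gap: 5.4
finger_force: 50.0
```

```bash
python3 - <<'E'
from h import *
s=read_state();print(s["clock"],s["finger_gap"],s["finger_force"],s["eef_pos"],s["eef_rot"],s["moment"])
t=camera("top");c=camera("scene");print(proj(t,[[494,337,204]]),proj(c,[[494,337,204]]))
A=cv2.resize(t["image"][130:270,60:200,::-1],(400,400),interpolation=cv2.INTER_CUBIC)
B=cv2.resize(c["image"][130:290,290:450,::-1],(400,400),interpolation=cv2.INTER_CUBIC)
cv2.imwrite("pics/h1.png",np.hstack([A,B]))
E
```

```text
7.4 5.377995151922271 49.9990439414978 [393.09321409 318.68803733 230.33828421] [-3.13998910e+00  1.70692349e-03  1.37259766e+00] [-0.23511739 -0.029884    0.00727451]
[[119.48614928 201.10081505]] [[361.291115  208.6752779]]
```

View pics/h1.png

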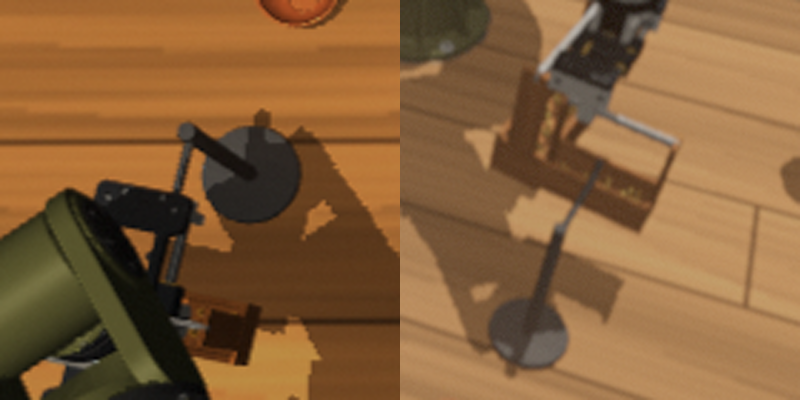

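```bash
python3 - <<'E'
from h import *
for z in (249,):
    X=tf([401,356,-.2],[[0,67,0],[0,-67,0]])+[0,0,z];print(proj(C["scene"],X))
X=tf([401,356,-.2],[[0,67,5],[0,-67,-5]])+[0,0,249];print(proj(C["scene"],X))
P=[-3.1416,0,1.371]
plan([([486.5,299.7,232],P),([486.5,299.7,190],P)])
E
```

```text
[[399.86127192 187.28779485]
 [355.9714151  168.99035938]]
[[400.35498625 186.06933732]
 [355.63690599 170.2068762 ]]
d [-0.001  0.95   0.   ] w [-0.  0.  0.] rows 1.9
d [0.   0.   0.42] w [-0.  0.  0.] rows 0.8
end [486.5 299.7 190. ] [3.142 0.    1.371]
```

Emit:
{"api": "servo_tool", "payload": {
  "motion": [
    {"wx": 0,"wy": 0,"wz": 0,"dx": 0,"dy": 0.25,"dz": 0,"fingers": 1},
    {"wx": 0,"wy": 0,"wz": 0,"dx": 0,"dy": 0.5,"dz": 0,"fingers": 1},
    {"wx": 0,"wy": 0,"wz": 0,"dx": 0,"dy": 0.75,"dz": 0,"fingers": 1},
    {"wx": 0,"wy": 0,"wz": 0,"dx": 0,"dy": 0.95,"dz": 0,"fingers": 1},
    {"wx": 0,"wy": 0,"wz": 0,"dx": 0,"dy": 0.95,"dz": 0,"fingers": 1}
  ]
}}

```text
clock: 8.0
eef_pos: [488.4, 297.9, 231.5]
eef_rot: [3.141, 0.001, 1.368]
wrist_force: [-0.7, 0.9, -2.2]
finger_gap: 5.4
finger_force: 50.0
```

Emit:
{"api": "servo_tool", "payload": {
  "motion": [
    {"wx": 0,"wy": 0,"wz": 0,"dx": 0,"dy": 0,"dz": 0.12,"fingers": 1},
    {"wx": 0,"wy": 0,"wz": 0,"dx": 0,"dy": 0,"dz": 0.24,"fingers": 1},
    {"wx": 0,"wy": 0,"wz": 0,"dx": 0,"dy": 0,"dz": 0.36,"fingers": 1},
    {"wx": 0,"wy": 0,"wz": 0,"dx": 0,"dy": 0,"dz": 0.37,"fingers": 1},
    {"wx": 0,"wy": 0,"wz": 0,"dx": 0,"dy": 0,"dz": 0.37,"fingers": 1}
  ]
}}

```text
clock: 8.5
eef_pos: [486.3, 299.8, 194.7]
eef_rot: [-3.141, 0.0, 1.371]
wrist_force: [-0.0, 0.1, -1.9]
finger_gap: 5.6
finger_force: 50.0
```

Emit:
{"api": "servo_tool", "payload": {
  "motion": [
    {"wx": 0,"wy": 0,"wz": 0,"dx": 0,"dy": 0,"dz": 0.02,"fingers": 1},
    {"wx": 0,"wy": 0,"wz": 0,"dx": 0,"dy": 0,"dz": 0.03,"fingers": 1},
    {"wx": 0,"wy": 0,"wz": 0,"dx": 0,"dy": 0,"dz": 0.03,"fingers": 1}
  ]
}}

```text
clock: 8.8
eef_pos: [486.6, 299.7, 192.1]
eef_rot: [3.141, -0.0, 1.371]
wrist_force: [-0.5, 0.2, -2.4]
finger_gap: 5.1
finger_force: 50.0
```

```bash
python3 - <<'E'
from h import *
s=read_state();print(s["clock"],s["wrist_force"],s["eef_pos"],s["moment"])
t=camera("top");c=camera("scene")
A=cv2.resize(t["image"][130:270,60:200,::-1],(400,400),interpolation=cv2.INTER_CUBIC)
B=cv2.resize(c["image"][150:270,290:410,::-1],(400,400),interpolation=cv2.INTER_CUBIC)
cv2.imwrite("pics/h2.png",np.hstack([A,B]))
E
```

```text
8.8 [-0.47517594  0.1594312  -2.44888519] [486.64158492 299.74632055 192.14117477] [-0.16383891  0.02454021 -0.07755963]
```

View pics/h2.png

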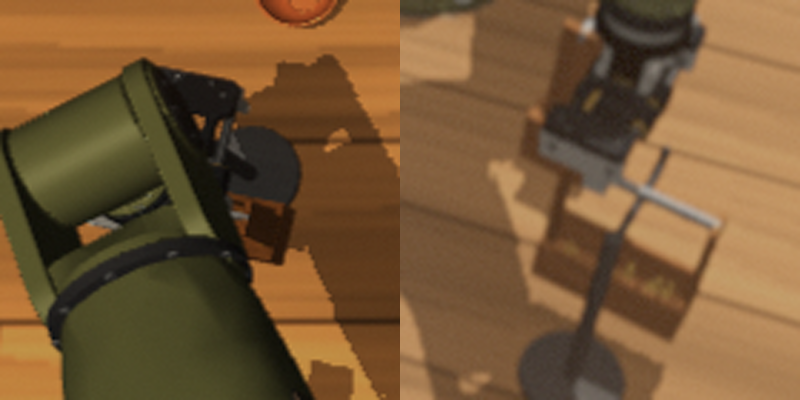

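The scene crop shows the bar crossing the rod near (640,190), inside the upturned tip at (662,150), with the tray below it. I'll lower it the last few mm.

Emit:
{"api": "servo_tool", "payload": {
  "motion": [
    {"wx": 0,"wy": 0,"wz": 0,"dx": 0,"dy": 0,"dz": 0.01,"fingers": 1},
    {"wx": 0,"wy": 0,"wz": 0,"dx": 0,"dy": 0,"dz": 0.02,"fingers": 1},
    {"wx": 0,"wy": 0,"wz": 0,"dx": 0,"dy": 0,"dz": 0.02,"fingers": 1},
    {"wx": 0,"wy": 0,"wz": 0,"dx": 0,"dy": 0,"dz": 0.02,"fingers": 1}
  ]
}}

```text
clock: 9.3
eef_pos: [486.7, 299.8, 190.2]
eef_rot: [3.141, -0.0, 1.371]
wrist_force: [-0.4, -0.3, -1.4]
finger_gap: 5.6
finger_force: 50.0
```

Emit:
{"api": "servo_tool", "payload": {
  "motion": [
    {"wx": 0,"wy": 0,"wz": 0,"dx": 0,"dy": 0,"dz": 0.01,"fingers": 1},
    {"wx": 0,"wy": 0,"wz": 0,"dx": 0,"dy": 0,"dz": 0.01,"fingers": 1},
    {"wx": 0,"wy": 0,"wz": 0,"dx": 0,"dy": 0,"dz": 0.01,"fingers": 1}
  ]
}}

```text
clock: 9.6
eef_pos: [486.8, 299.7, 189.4]
eef_rot: [3.141, -0.0, 1.371]
wrist_force: [-2.1, -1.9, 1.9]
finger_gap: 5.4
finger_force: 50.0
```

Emit:
{"api": "servo_tool", "payload": {
  "motion": [
    {"wx": 0,"wy": 0,"wz": 0,"dx": 0,"dy": 0,"dz": 0,"fingers": 0.2},
    {"wx": 0,"wy": 0,"wz": 0,"dx": 0,"dy": 0,"dz": 0,"fingers": 0.2},
    {"wx": 0,"wy": 0,"wz": 0,"dx": 0,"dy": 0,"dz": 0,"fingers": 0.2},
    {"wx": 0,"wy": 0,"wz": 0,"dx": 0,"dy": 0,"dz": 0,"fingers": 0.2},
    {"wx": 0,"wy": 0,"wz": 0,"dx": 0,"dy": 0,"dz": 0,"fingers": 0.2},
    {"wx": 0,"wy": 0,"wz": 0,"dx": 0,"dy": 0,"dz": 0,"fingers": 0.2},
    {"wx": 0,"wy": 0,"wz": 0,"dx": 0,"dy": 0,"dz": 0,"fingers": 0.2},
    {"wx": 0,"wy": 0,"wz": 0,"dx": 0,"dy": 0,"dz": 0,"fingers": 0.2}
  ]
}}

```text
clock: 10.4
eef_pos: [486.6, 299.7, 189.1]
eef_rot: [-3.142, -0.0, 1.371]
wrist_force: [0.3, -0.8, 0.0]
finger_gap: 37.4
finger_force: 0.0
```

```bash
python3 - <<'E'
from h import *
p,R=load();p=np.array([486.5,299.7,189.0]);json.dump([p.tolist(),R.as_quat().tolist()],open("cmd.json","w"))
D=[-3.1416,0,1.371]
plan([([486.5,299.7,285],D),([400,225,270],D),([515,-180,200],[-3.1416,0,1.371-.6])])
# bracket view yaw option -0.676
E
```

```text
d [-0.    0.   -0.96] w [-0.  0.  0.] rows 1.9
d [-0.452 -0.35   0.075] w [-0.  0.  0.] rows 1.2
d [-0.452 -0.35   0.075] w [-0.  0.  0.] rows 1.2
d [-0.748  0.386  0.14 ] w [-0.   -0.    0.06] rows 1.7
d [-0.697  0.473  0.14 ] w [-0.   -0.    0.06] rows 1.7
d [-0.635  0.553  0.14 ] w [-0.   -0.    0.06] rows 1.7
d [-0.564  0.625  0.14 ] w [-0.   -0.    0.06] rows 1.7
d [-0.485  0.689  0.14 ] w [-0.   -0.    0.06] rows 1.7
end [ 515. -180.  200.] [3.142 0.    0.771]
```

Emit:
{"api": "servo_tool", "payload": {
  "motion": [
    {"wx": 0,"wy": 0,"wz": 0,"dx": 0,"dy": 0,"dz": -0.1,"fingers": 0.2},
    {"wx": 0,"wy": 0,"wz": 0,"dx": 0,"dy": 0,"dz": -0.25,"fingers": 0.2},
    {"wx": 0,"wy": 0,"wz": 0,"dx": 0,"dy": 0,"dz": -0.6,"fingers": 0.2},
    {"wx": 0,"wy": 0,"wz": 0,"dx": 0,"dy": 0,"dz": -0.96,"fingers": 0.2},
    {"wx": 0,"wy": 0,"wz": 0,"dx": 0,"dy": 0,"dz": -0.96,"fingers": 0.2}
  ]
}}

```text
clock: 10.9
eef_pos: [487.7, 300.3, 290.9]
eef_rot: [3.135, -0.005, 1.371]
wrist_force: [-0.4, -0.8, 0.6]
finger_gap: 37.4
finger_force: 0.0
```

```bash
python3 - <<'E'
from h import *
p,R=load();p=np.array([486.5,299.7,285.0]);json.dump([p.tolist(),Ro.from_euler("xyz",[-np.pi,0,1.371]).as_quat().tolist()],open("cmd.json","w"))
t=camera("top");c=camera("scene")
A=cv2.resize(t["image"][130:270,60:200,::-1],(400,400),interpolation=cv2.INTER_CUBIC)
B=cv2.resize(c["image"][150:270,290:410,::-1],(400,400),interpolation=cv2.INTER_CUBIC)
cv2.imwrite("pics/h3.png",np.hstack([A,B]))
plan([([527,-272,130],[-3.1416,0,2.465])])
E
```

```text
d [-0.92   0.255  0.258] w [-0.     0.    -0.091] rows 2.0
d [-0.952  0.085  0.259] w [-0.     0.    -0.091] rows 2.0
d [-0.951 -0.09   0.258] w [-0.     0.    -0.091] rows 2.0
d [-0.919 -0.259  0.258] w [-0.     0.    -0.091] rows 2.0
d [-0.857 -0.422  0.259] w [-0.     0.    -0.091] rows 2.0
d [-0.767 -0.57   0.258] w [-0.     0.    -0.092] rows 2.0
end [ 527.1 -272.   130. ] [-3.142 -0.     2.465]
```

View pics/h3.png

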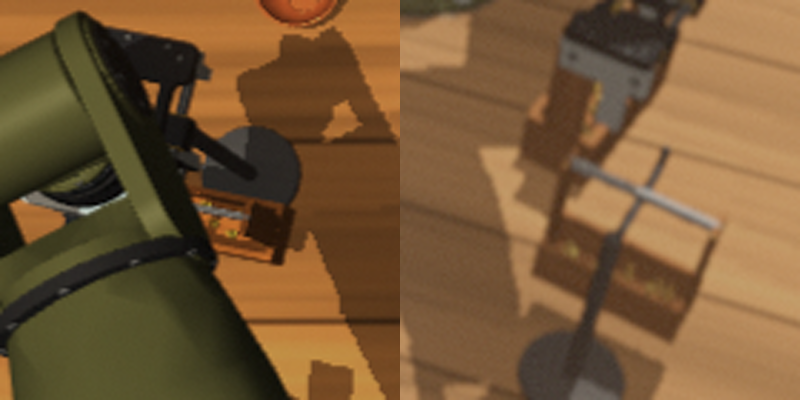

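The tote hangs level on the rod, with the bar crossing at (640,190), and the hand is clear above it. Next is the bracket.

Emit:
{"api": "servo_tool", "payload": {
  "motion": [
    {"wx": 0,"wy": 0,"wz": -0.091,"dx": -0.92,"dy": 0.255,"dz": 0.258,"fingers": -1},
    {"wx": 0,"wy": 0,"wz": -0.091,"dx": -0.92,"dy": 0.255,"dz": 0.258,"fingers": -1},
    {"wx": 0,"wy": 0,"wz": -0.091,"dx": -0.92,"dy": 0.255,"dz": 0.258,"fingers": -1},
    {"wx": 0,"wy": 0,"wz": -0.091,"dx": -0.92,"dy": 0.255,"dz": 0.258,"fingers": -1}
  ]
}}

```text
clock: 11.4
eef_pos: [493.2, 203.7, 258.5]
eef_rot: [-3.14, 0.0, 1.551]
wrist_force: [0.3, 0.6, 1.2]
finger_gap: 66.4
finger_force: 0.0
```

Emit:
{"api": "servo_tool", "payload": {
  "motion": [
    {"wx": 0,"wy": 0,"wz": -0.091,"dx": -0.952,"dy": 0.085,"dz": 0.259,"fingers": -1},
    {"wx": 0,"wy": 0,"wz": -0.091,"dx": -0.952,"dy": 0.085,"dz": 0.259,"fingers": -1},
    {"wx": 0,"wy": 0,"wz": -0.091,"dx": -0.952,"dy": 0.085,"dz": 0.259,"fingers": -1},
    {"wx": 0,"wy": 0,"wz": -0.091,"dx": -0.952,"dy": 0.085,"dz": 0.259,"fingers": -1}
  ]
}}

```text
clock: 11.8
eef_pos: [500.2, 109.4, 233.2]
eef_rot: [-3.141, -0.0, 1.733]
wrist_force: [-0.3, -0.1, -0.0]
finger_gap: 93.6
finger_force: 0.0
```

Emit:
{"api": "servo_tool", "payload": {
  "motion": [
    {"wx": 0,"wy": 0,"wz": -0.091,"dx": -0.951,"dy": -0.09,"dz": 0.258,"fingers": -1},
    {"wx": 0,"wy": 0,"wz": -0.091,"dx": -0.951,"dy": -0.09,"dz": 0.258,"fingers": -1},
    {"wx": 0,"wy": 0,"wz": -0.091,"dx": -0.951,"dy": -0.09,"dz": 0.258,"fingers": -1},
    {"wx": 0,"wy": 0,"wz": -0.091,"dx": -0.951,"dy": -0.09,"dz": 0.258,"fingers": -1}
  ]
}}

```text
clock: 12.2
eef_pos: [507.1, 14.6, 207.6]
eef_rot: [3.142, -0.0, 1.915]
wrist_force: [-0.4, -0.2, -0.1]
finger_gap: 93.7
finger_force: 0.0
```

Emit:
{"api": "servo_tool", "payload": {
  "motion": [
    {"wx": 0,"wy": 0,"wz": -0.091,"dx": -0.919,"dy": -0.259,"dz": 0.258,"fingers": -1},
    {"wx": 0,"wy": 0,"wz": -0.091,"dx": -0.919,"dy": -0.259,"dz": 0.258,"fingers": -1},
    {"wx": 0,"wy": 0,"wz": -0.091,"dx": -0.919,"dy": -0.259,"dz": 0.258,"fingers": -1},
    {"wx": 0,"wy": 0,"wz": -0.091,"dx": -0.919,"dy": -0.259,"dz": 0.258,"fingers": -1}
  ]
}}

```text
clock: 12.6
eef_pos: [514.1, -80.3, 181.9]
eef_rot: [3.141, -0.0, 2.098]
wrist_force: [0.7, 1.0, -0.3]
finger_gap: 94.3
finger_force: 0.0
```

Emit:
{"api": "servo_tool", "payload": {
  "motion": [
    {"wx": 0,"wy": 0,"wz": -0.091,"dx": -0.857,"dy": -0.422,"dz": 0.259,"fingers": -1},
    {"wx": 0,"wy": 0,"wz": -0.091,"dx": -0.857,"dy": -0.422,"dz": 0.259,"fingers": -1},
    {"wx": 0,"wy": 0,"wz": -0.091,"dx": -0.857,"dy": -0.422,"dz": 0.259,"fingers": -1},
    {"wx": 0,"wy": 0,"wz": -0.091,"dx": -0.857,"dy": -0.422,"dz": 0.259,"fingers": -1}
  ]
}}

```text
clock: 13.0
eef_pos: [521.0, -175.4, 156.1]
eef_rot: [3.141, -0.0, 2.28]
wrist_force: [0.4, -1.2, -0.6]
finger_gap: 93.8
finger_force: 0.0
```

Emit:
{"api": "servo_tool", "payload": {
  "motion": [
    {"wx": 0,"wy": 0,"wz": -0.092,"dx": -0.767,"dy": -0.57,"dz": 0.258,"fingers": -1},
    {"wx": 0,"wy": 0,"wz": -0.092,"dx": -0.767,"dy": -0.57,"dz": 0.258,"fingers": -1},
    {"wx": 0,"wy": 0,"wz": -0.092,"dx": -0.767,"dy": -0.57,"dz": 0.258,"fingers": -1},
    {"wx": 0,"wy": 0,"wz": -0.092,"dx": -0.767,"dy": -0.57,"dz": 0.258,"fingers": -1},
    {"wx": 0,"wy": 0,"wz": -0.092,"dx": -0.767,"dy": -0.57,"dz": 0.258,"fingers": -1}
  ]
}}

```text
clock: 13.5
eef_pos: [528.0, -269.9, 131.0]
eef_rot: [3.141, 0.001, 2.466]
wrist_force: [0.0, 0.3, -0.4]
finger_gap: 94.1
finger_force: 0.0
```

```bash
python3 - <<'E'
from h import *
s=read_state();print(s["clock"],s["eef_pos"],s["eef_rot"],s["joints"],s["finger_gap"])
b=[[45,40,3],[45,-40,3],[-45,-40,3],[-45,40,3],[30,0,46],[-30,0,46]]
c=camera("scene");k=6
B=cv2.resize(c["image"][165:235,140:220,::-1],None,fx=k,fy=k,interpolation=cv2.INTER_CUBIC)
for u in proj(c,tf([527.5,-272,-.676],b)): cv2.circle(B,tuple(np.round((u-[140,165]+.5)*k).astype(int)),3,(0,0,255),-1)
cv2.imwrite("pics/b1.png",B)
E
```

```text
13.5 [ 527.97113064 -269.8526292   131.02717143] [3.14113180e+00 1.01954676e-03 2.46612033e+00] [-5.34407037e-01  4.61280435e-01  1.47814201e+00  3.35601786e-04
  1.20109601e+00 -1.42985238e+00] 94.08989256405032
```

View pics/b1.png

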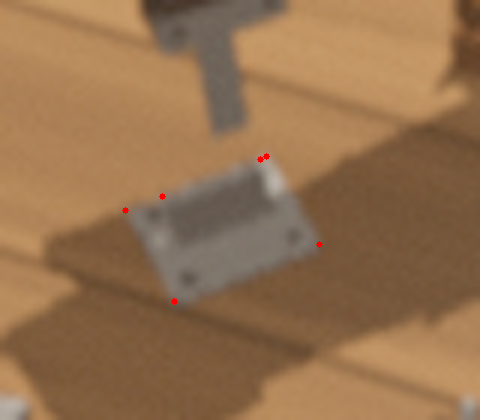

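The model corners land on the plate, and the rib runs parallel to its long edge, from (165,200) to (265,165) in the crop. The fingers straddle it, so I'm going down.

Emit:
{"api": "servo_tool", "payload": {
  "motion": [
    {"wx": 0,"wy": 0,"wz": 0,"dx": 0,"dy": 0,"dz": 0.4,"fingers": -0.3},
    {"wx": 0,"wy": 0,"wz": 0,"dx": 0,"dy": 0,"dz": 0.8,"fingers": -0.3},
    {"wx": 0,"wy": 0,"wz": 0,"dx": 0,"dy": 0,"dz": 0.9,"fingers": -0.3},
    {"wx": 0,"wy": 0,"wz": 0,"dx": 0,"dy": 0,"dz": 0.9,"fingers": -0.3}
  ]
}}

```text
clock: 13.95
eef_pos: [527.1, -270.9, 39.8]
eef_rot: [-3.141, -0.002, 2.466]
wrist_force: [-0.3, -0.5, 0.3]
finger_gap: 65.3
finger_force: 0.0
```

Emit:
{"api": "servo_tool", "payload": {
  "motion": [
    {"wx": 0,"wy": 0,"wz": 0,"dx": 0,"dy": 0,"dz": 0.15,"fingers": -0.3},
    {"wx": 0,"wy": 0,"wz": 0,"dx": 0,"dy": 0,"dz": 0.27,"fingers": -0.3},
    {"wx": 0,"wy": 0,"wz": 0,"dx": 0,"dy": 0,"dz": 0.27,"fingers": 1},
    {"wx": 0,"wy": 0,"wz": 0,"dx": 0,"dy": 0,"dz": 0.27,"fingers": 1},
    {"wx": 0,"wy": 0,"wz": 0,"dx": 0,"dy": 0,"dz": 0.27,"fingers": 1},
    {"wx": 0,"wy": 0,"wz": 0,"dx": 0,"dy": 0,"dz": 0.27,"fingers": 1},
    {"wx": 0,"wy": 0,"wz": 0,"dx": 0,"dy": 0,"dz": 0.27,"fingers": 1},
    {"wx": 0,"wy": 0,"wz": 0,"dx": 0,"dy": 0,"dz": 0.27,"fingers": 1},
    {"wx": 0,"wy": 0,"wz": 0,"dx": 0,"dy": 0,"dz": 0.27,"fingers": 1},
    {"wx": 0,"wy": 0,"wz": 0,"dx": 0,"dy": 0,"dz": 0.27,"fingers": 1}
  ],
  "newtons": 45
}}

```text
clock: 14.95
eef_pos: [527.2, -271.9, 13.2]
eef_rot: [3.141, 0.0, 2.465]
wrist_force: [0.4, 1.5, 1.4]
finger_gap: 9.8
finger_force: 45.0
```

Emit:
{"api": "servo_tool", "payload": {
  "motion": [
    {"wx": 0,"wy": 0,"wz": 0,"dx": 0,"dy": 0,"dz": 0,"fingers": 1},
    {"wx": 0,"wy": 0,"wz": 0,"dx": 0,"dy": 0,"dz": 0,"fingers": 1},
    {"wx": 0,"wy": 0,"wz": 0,"dx": 0,"dy": 0,"dz": 0,"fingers": 1}
  ]
}}

```text
clock: 15.25
eef_pos: [527.2, -271.9, 13.2]
eef_rot: [3.141, 0.0, 2.465]
wrist_force: [0.8, 3.4, 3.1]
finger_gap: 9.6
finger_force: 45.0
```

```bash
cat >> h.py <<'E'
mid=np.array([621.6,25.1,84.9]); BR=(Ro.from_euler("z",.106)*Ro.from_euler("y",-.378)).as_matrix(); n=BR[:,2]
TR=Ro.from_matrix(np.c_[-BR[:,0],BR[:,1],-n]).as_euler("xyz")
E
python3 - <<'E'
from h import *
p,R=load();json.dump([[527.1,-272,13.0],R.as_quat().tolist()],open("cmd.json","w"))
print(n,TR)
plan([([527.1,-272,108],[-3.1416,0,2.465]),([550,-110,205],[-3.1416,0,2.9]),(mid+n*100,TR)])
E
```

```text
[-0.36699095 -0.0390474   0.92940462] [-3.14159265  0.378      -3.03559265]
d [ 0.   -0.   -0.95] w [-0. -0.  0.] rows 1.9
d [ 0.418  0.703 -0.485] w [-0.     0.    -0.109] rows 1.9
d [ 0.256  0.777 -0.485] w [-0.     0.    -0.108] rows 1.9
d [-0.012  0.679  0.136] w [-0.016 -0.094 -0.086] rows 1.7
d [-0.099  0.664  0.168] w [-0.017 -0.093 -0.086] rows 1.7
end [584.9  21.2 177.8] [ 3.142  0.378 -3.036]
```

Emit:
{"api": "servo_tool", "payload": {
  "motion": [
    {"wx": 0,"wy": 0,"wz": 0,"dx": 0,"dy": 0,"dz": -0.15,"fingers": 1},
    {"wx": 0,"wy": 0,"wz": 0,"dx": 0,"dy": 0,"dz": -0.4,"fingers": 1},
    {"wx": 0,"wy": 0,"wz": 0,"dx": 0,"dy": 0,"dz": -0.7,"fingers": 1},
    {"wx": 0,"wy": 0,"wz": 0,"dx": 0,"dy": 0,"dz": -0.95,"fingers": 1}
  ]
}}

```text
clock: 15.65
eef_pos: [526.8, -272.1, 110.1]
eef_rot: [-3.141, 0.0, 2.465]
wrist_force: [-0.2, -0.8, -2.5]
finger_gap: 9.8
finger_force: 45.0
```

Emit:
{"api": "servo_tool", "payload": {
  "motion": [
    {"wx": 0,"wy": 0,"wz": -0.036,"dx": 0.14,"dy": 0.234,"dz": -0.162,"fingers": 1},
    {"wx": 0,"wy": 0,"wz": -0.073,"dx": 0.28,"dy": 0.468,"dz": -0.323,"fingers": 1},
    {"wx": 0,"wy": 0,"wz": -0.109,"dx": 0.418,"dy": 0.703,"dz": -0.485,"fingers": 1}
  ]
}}

```text
clock: 15.95
eef_pos: [538.1, -190.3, 157.8]
eef_rot: [-3.141, -0.0, 2.685]
wrist_force: [0.2, -0.1, -3.9]
finger_gap: 9.9
finger_force: 45.0
```

Emit:
{"api": "servo_tool", "payload": {
  "motion": [
    {"wx": 0,"wy": 0,"wz": -0.036,"dx": 0.085,"dy": 0.259,"dz": -0.162,"fingers": 1},
    {"wx": 0,"wy": 0,"wz": -0.072,"dx": 0.17,"dy": 0.518,"dz": -0.323,"fingers": 1},
    {"wx": 0,"wy": 0,"wz": -0.108,"dx": 0.256,"dy": 0.777,"dz": -0.485,"fingers": 1}
  ]
}}

```text
clock: 16.25
eef_pos: [549.5, -109.0, 206.3]
eef_rot: [-3.141, -0.0, 2.902]
wrist_force: [0.7, -0.6, -3.5]
finger_gap: 9.7
finger_force: 45.0
```

Emit:
{"api": "servo_tool", "payload": {
  "motion": [
    {"wx": -0.005,"wy": -0.031,"wz": -0.029,"dx": -0.004,"dy": 0.226,"dz": 0.045,"fingers": 1},
    {"wx": -0.011,"wy": -0.062,"wz": -0.057,"dx": -0.008,"dy": 0.452,"dz": 0.09,"fingers": 1},
    {"wx": -0.016,"wy": -0.094,"wz": -0.086,"dx": -0.012,"dy": 0.679,"dz": 0.136,"fingers": 1}
  ]
}}

```text
clock: 16.55
eef_pos: [567.3, -43.6, 192.0]
eef_rot: [3.126, 0.192, 3.072]
wrist_force: [0.0, 0.3, -3.5]
finger_gap: 10.2
finger_force: 45.0
```

Emit:
{"api": "servo_tool", "payload": {
  "motion": [
    {"wx": -0.006,"wy": -0.031,"wz": -0.029,"dx": -0.033,"dy": 0.221,"dz": 0.056,"fingers": 1},
    {"wx": -0.011,"wy": -0.062,"wz": -0.057,"dx": -0.066,"dy": 0.442,"dz": 0.112,"fingers": 1},
    {"wx": -0.017,"wy": -0.093,"wz": -0.086,"dx": -0.099,"dy": 0.664,"dz": 0.168,"fingers": 1},
    {"wx": -0.017,"wy": -0.093,"wz": -0.086,"dx": -0.099,"dy": 0.664,"dz": 0.168,"fingers": 1},
    {"wx": -0.017,"wy": -0.093,"wz": -0.086,"dx": -0.099,"dy": 0.664,"dz": 0.168,"fingers": 1}
  ]
}}

```text
clock: 17.05
eef_pos: [584.5, 21.1, 178.3]
eef_rot: [-3.142, 0.376, -3.036]
wrist_force: [-0.4, -0.3, -3.4]
finger_gap: 9.6
finger_force: 45.0
```

```bash
python3 - <<'E'
from h import *
s=read_state();print(s["clock"],s["wrist_force"],s["eef_pos"],s["eef_rot"],s["finger_gap"],s["joints"])
c=camera("scene");k=5
B=cv2.resize(c["image"][160:280,180:300,::-1],None,fx=k,fy=k,interpolation=cv2.INTER_CUBIC)
R=Ro.from_euler("xyz",s["eef_rot"]).as_matrix()
o=s["eef_pos"]+R[:,2]*13.2
X=[o+a*45*R[:,0]+b*40*R[:,1] for a,b in((1,1),(1,-1),(-1,-1),(-1,1))]
for u in proj(c,np.array(X)): cv2.circle(B,tuple(np.round((u-[180,160]+.5)*k).astype(int)),3,(0,0,255),-1)
F=[mid+a*65*BR[:,0]+b*60*BR[:,1] for a,b in((1,1),(1,-1),(-1,-1),(-1,1))]
for u in proj(c,np.array(F)): cv2.circle(B,tuple(np.round((u-[180,160]+.5)*k).astype(int)),3,(0,255,0),-1)
cv2.imwrite("pics/p1.png",B)
E
```

```text
17.05 [-0.37079856 -0.31467834 -3.40018956] [584.5190327   21.06877077 178.26514805] [-3.14157862  0.37638906 -3.03627352] 9.631113454401769 [-0.05356836  0.20260959  1.75518834  0.08010817  0.81332037 -1.77383244]
```

View pics/p1.png

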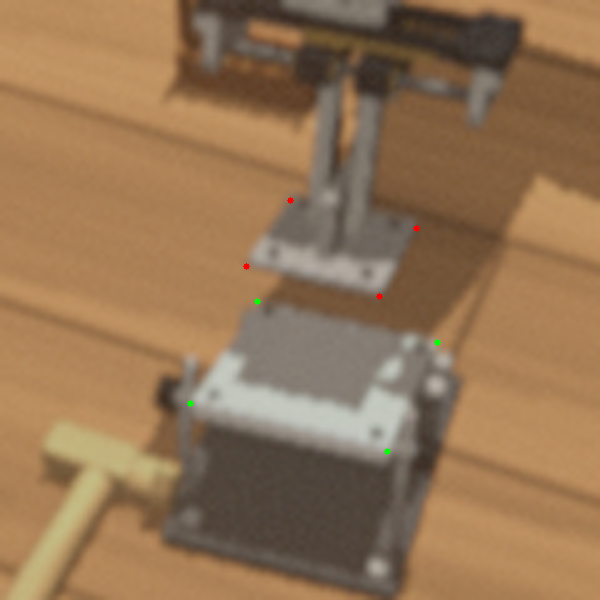

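The bracket is square in the hand, with its model corners (red) on the plate corners. The bed corners (green) match the bed, and the mallet is clear. I'm going down along the normal.

Emit:
{"api": "servo_tool", "payload": {
  "motion": [
    {"wx": 0,"wy": 0,"wz": 0,"dx": 0,"dy": 0,"dz": 0.25,"fingers": 1},
    {"wx": 0,"wy": 0,"wz": 0,"dx": 0,"dy": 0,"dz": 0.5,"fingers": 1},
    {"wx": 0,"wy": 0,"wz": 0,"dx": 0,"dy": 0,"dz": 0.7,"fingers": 1},
    {"wx": 0,"wy": 0,"wz": 0,"dx": 0,"dy": 0,"dz": 0.78,"fingers": 1},
    {"wx": 0,"wy": 0,"wz": 0,"dx": 0,"dy": 0,"dz": 0.78,"fingers": 1},
    {"wx": 0,"wy": 0,"wz": 0,"dx": 0,"dy": 0,"dz": 0.78,"fingers": 1}
  ]
}}

```text
clock: 17.7
eef_pos: [613.8, 23.9, 106.3]
eef_rot: [-3.142, 0.378, -3.037]
wrist_force: [-0.3, -1.1, -3.3]
finger_gap: 10.0
finger_force: 45.0
```

Emit:
{"api": "servo_tool", "payload": {
  "motion": [
    {"wx": 0,"wy": 0,"wz": 0,"dx": 0,"dy": 0,"dz": 0.01,"fingers": 1},
    {"wx": 0,"wy": 0,"wz": 0,"dx": 0,"dy": 0,"dz": 0.02,"fingers": 1},
    {"wx": 0,"wy": 0,"wz": 0,"dx": 0,"dy": 0,"dz": 0.04,"fingers": 1},
    {"wx": 0,"wy": 0,"wz": 0,"dx": 0,"dy": 0,"dz": 0.05,"fingers": 1},
    {"wx": 0,"wy": 0,"wz": 0,"dx": 0,"dy": 0,"dz": 0.05,"fingers": 1}
  ]
}}

```text
clock: 18.2
eef_pos: [615.3, 24.5, 100.6]
eef_rot: [3.141, 0.377, -3.036]
wrist_force: [0.4, -0.4, -3.8]
finger_gap: 9.5
finger_force: 45.0
```

Emit:
{"api": "servo_tool", "payload": {
  "motion": [
    {"wx": 0,"wy": 0,"wz": 0,"dx": 0,"dy": 0,"dz": 0.01,"fingers": 1},
    {"wx": 0,"wy": 0,"wz": 0,"dx": 0,"dy": 0,"dz": 0.02,"fingers": 1},
    {"wx": 0,"wy": 0,"wz": 0,"dx": 0,"dy": 0,"dz": 0.02,"fingers": 1}
  ]
}}

```text
clock: 18.5
eef_pos: [615.9, 24.5, 99.2]
eef_rot: [3.142, 0.378, -3.036]
wrist_force: [-7.5, -0.9, 2.4]
finger_gap: 9.8
finger_force: 45.0
```

Emit:
{"api": "servo_tool", "payload": {
  "motion": [
    {"wx": 0,"wy": 0,"wz": 0,"dx": 0,"dy": 0,"dz": 0.01,"fingers": 1},
    {"wx": 0,"wy": 0,"wz": 0,"dx": 0,"dy": 0,"dz": 0.01,"fingers": 1},
    {"wx": 0,"wy": 0,"wz": 0,"dx": 0,"dy": 0,"dz": 0.01,"fingers": 1}
  ]
}}

```text
clock: 18.8
eef_pos: [616.1, 24.5, 98.7]
eef_rot: [3.142, 0.377, -3.036]
wrist_force: [-14.0, -1.3, 10.3]
finger_gap: 9.8
finger_force: 45.0
```

```bash
python3 - <<'E'
from h import *
M=[];F=[]
for i in range(8):
    c=camera("scene" if i<7 else "top"); s=read_state(); M.append(s["moment"]);F.append(s["wrist_force"])
    if i==6: sc=c
print(s["clock"],np.mean(F,0),np.mean(M,0),np.std(M,0),s["eef_pos"])
f=np.mean(F,0)+[0,0,3.2]; m=np.mean(M,0)
print("bed axes F",BR.T@f,"M",BR.T@m)
c=sc;k=8
B=cv2.resize(c["image"][195:270,200:290,::-1],None,fx=k,fy=k,interpolation=cv2.INTER_CUBIC)
cv2.imwrite("pics/p2.png",B)
E
```

```text
19.2 [-14.29965596  -1.29532046   9.3320924 ] [-0.02634474  1.32787848  0.02700368] [0.027788   0.01294206 0.02509607] [616.1083652   24.50020563  98.66384574]
bed axes F [-8.71782004  0.22487644 16.94580774] M [ 0.11619216  1.32321276 -0.01708457]
```

View pics/p2.png

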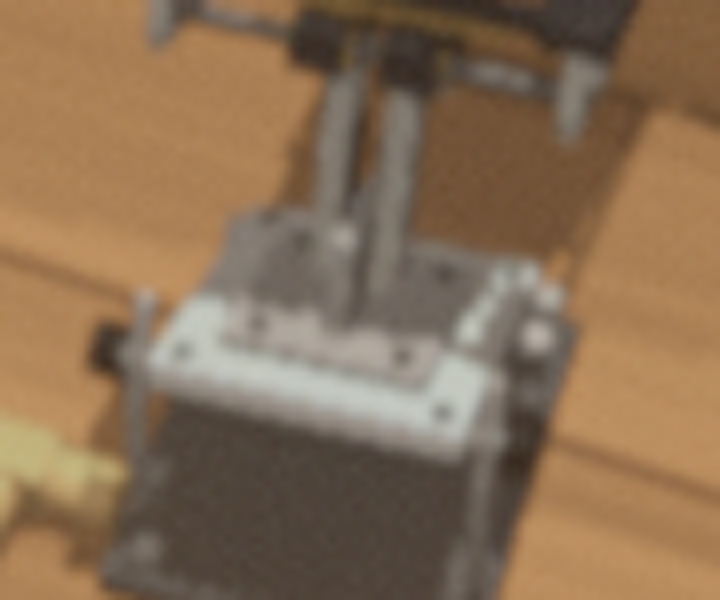

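Emit:
{"api": "servo_tool", "payload": {
  "motion": [
    {"wx": 0,"wy": 0,"wz": 0,"dx": 0.01,"dy": 0,"dz": 0,"fingers": 1},
    {"wx": 0,"wy": 0,"wz": 0,"dx": 0.02,"dy": 0,"dz": 0,"fingers": 1},
    {"wx": 0,"wy": 0,"wz": 0,"dx": 0.02,"dy": 0,"dz": 0,"fingers": 1}
  ]
}}

```text
clock: 19.5
eef_pos: [615.4, 24.4, 98.2]
eef_rot: [-3.141, 0.38, -3.036]
wrist_force: [-0.2, 0.6, 6.3]
finger_gap: 9.9
finger_force: 45.0
```

```bash
cat > m.py <<'E'
from h import *
M=[];F=[]
for i in range(6): c=camera("scene"); s=read_state(); M.append(s["moment"]);F.append(s["wrist_force"])
f=np.mean(F,0)+[0,0,3.2]; m=np.mean(M,0)
e=s["eef_pos"]-mid
print(s["clock"],"F",BR.T@f,"M",BR.T@m,"e",BR.T@e,s["eef_rot"])
E
python3 m.py
```

```text
19.8 F [2.33440297 0.6119569  9.56688945] M [ 0.19087703 -0.65900164 -0.00340953] e [-0.85320285 -0.1275214  14.70175315] [-3.14132393  0.3802589  -3.03603918]
```

Emit:
{"api": "servo_tool", "payload": {
  "motion": [
    {"wx": 0,"wy": -0.005,"wz": 0,"dx": 0,"dy": 0,"dz": 0.005,"fingers": 1},
    {"wx": 0,"wy": -0.005,"wz": 0,"dx": 0,"dy": 0,"dz": 0.005,"fingers": 1}
  ]
}}

```text
clock: 20.0
eef_pos: [615.6, 24.4, 98.2]
eef_rot: [-3.141, 0.391, -3.036]
wrist_force: [-3.4, 0.6, 12.6]
finger_gap: 9.7
finger_force: 45.0
```

```bash
python3 m.py
```

```text
20.3 F [ 2.62956861  1.06540943 16.22395385] M [ 0.21884575  0.29351897 -0.02936737] e [-0.72189387 -0.10867159 14.61050779] [-3.14129239  0.39019739 -3.03586402]
```

Emit:
{"api": "servo_tool", "payload": {
  "motion": [
    {"wx": 0,"wy": -0.005,"wz": 0,"dx": 0,"dy": 0,"dz": 0.005,"fingers": 1},
    {"wx": 0,"wy": -0.005,"wz": 0,"dx": 0,"dy": 0,"dz": 0.005,"fingers": 1}
  ]
}}

```text
clock: 20.5
eef_pos: [616.0, 24.4, 98.2]
eef_rot: [-3.141, 0.401, -3.036]
wrist_force: [-4.7, 0.7, 16.0]
finger_gap: 9.7
finger_force: 45.0
```

```bash
python3 m.py
```

```text
20.8 F [ 1.88173507  1.02556707 20.73587466] M [ 0.29877914  0.37262579 -0.00352463] e [-0.37404202 -0.11132707 14.47542163] [-3.14118755  0.40091387 -3.03578512]
```

Emit:
{"api": "servo_tool", "payload": {
  "motion": [
    {"wx": 0,"wy": 0.004,"wz": 0,"dx": 0,"dy": 0,"dz": -0.004,"fingers": 1},
    {"wx": 0,"wy": 0.004,"wz": 0,"dx": 0,"dy": 0,"dz": -0.004,"fingers": 1},
    {"wx": 0,"wy": 0.004,"wz": 0,"dx": 0,"dy": 0,"dz": -0.004,"fingers": 1}
  ]
}}

```text
clock: 21.1
eef_pos: [615.8, 24.4, 98.2]
eef_rot: [-3.141, 0.393, -3.036]
wrist_force: [-4.6, 2.0, 11.4]
finger_gap: 9.8
finger_force: 45.0
```

```bash
python3 m.py; python3 - <<'E'
from h import *
c=camera("scene");t=camera("top");s=read_state();print(s["finger_force"],s["finger_gap"])
B=cv2.resize(c["image"][200:260,200:290,::-1],(600,400),interpolation=cv2.INTER_CUBIC)
k=600/90
R=BR;F=[mid+a*65*BR[:,0]+b*60*BR[:,1] for a,b in((1,1),(1,-1),(-1,-1),(-1,1))]
X=[mid+n*1.3+a*45*BR[:,0]+b*40*BR[:,1]+n*6 for a,b in((1,1),(1,-1),(-1,-1),(-1,1))]
for Z,col in((F,(0,255,0)),(X,(0,0,255))):
    for u in proj(c,np.array(Z)): cv2.circle(B,tuple(np.round((u-[200,200]+.5)*k).astype(int)),3,col,-1)
cv2.imwrite("pics/p3.png",B)
for q in ("tote","bed","bowl","mallet","pliers"):
  for nm,i in(("top",t),("scene",c)): print(q,nm,[(np.round(d["location"]).astype(int).tolist(),round(float(d["conf"]),2)) for d in spot_in(q,i)][:3])
E
```

```text
21.4 F [ 0.96976982  1.13299896 14.55523234] M [ 0.27839462 -0.55073065  0.01131434] e [-0.52900647 -0.1283479  14.49453699] [-3.14122145  0.39293384 -3.0359496 ]
45.00354588031769 9.737311931679132
tote top [([160, 315], 0.96), ([132, 205], 0.93), ([316, 268], 0.7)]
tote scene [([349, 174], 0.96), ([223, 168], 0.95), ([358, 228], 0.69)]
bed top [([248, 143], 0.77)]
bed scene [([242, 241], 0.73)]
bowl top [([166, 124], 0.94)]
bowl scene [([309, 305], 0.97)]
mallet top [([290, 117], 0.72)]
mallet scene [([190, 276], 0.57)]
pliers top [([388, 138], 0.83)]
pliers scene [([121, 234], 0.76)]
```

View pics/p3.png

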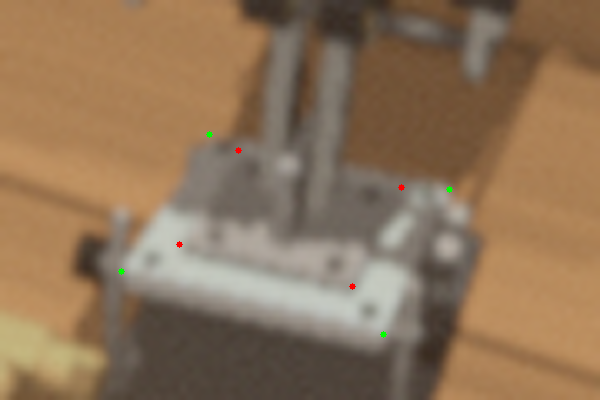

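Emit:
{"api": "servo_tool", "payload": {
  "motion": [
    {"wx": 0,"wy": -0.002,"wz": 0,"dx": 0,"dy": 0,"dz": 0,"fingers": 1},
    {"wx": 0,"wy": -0.002,"wz": 0,"dx": 0,"dy": 0,"dz": 0,"fingers": 1},
    {"wx": 0,"wy": -0.002,"wz": 0,"dx": 0,"dy": 0,"dz": 0,"fingers": 1}
  ]
}}

```text
clock: 22.3
eef_pos: [615.9, 24.4, 98.2]
eef_rot: [-3.141, 0.397, -3.036]
wrist_force: [-2.4, 0.1, 10.2]
finger_gap: 9.7
finger_force: 45.0
```

```bash
python3 m.py
```

```text
22.6 F [ 2.64703302  0.84407243 13.51194621] M [ 0.27381731 -0.36014717 -0.01362373] e [-0.44687186 -0.08480816 14.4911547 ] [-3.14124819  0.39696021 -3.03588688]
```

The push is steady at about 13.5 N, with the centre of pressure near the middle of the base. Handing in.

```bash
python3 -c "
from cell import *
print(sign_off())"
```

```text
the job is handed in; nothing more can be done
None
```

The tote hangs on the hook, released, and the bracket is gripped and pressed on the middle of the tilted bed at about 13.5 N. The job is handed in at about 22.6 s, and no verdict came back.

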